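# Roll the stencil lock strip home

### The arm

A 7-joint arm with a two-finger parallel gripper is mounted at the origin on the work surface. World frame = base frame: x ahead of the robot, y to its left, z up, the work surface at z = 0. Lengths are in m, angles in rad, forces in N, time in s.
With the tool pointing down it reaches from about 0.425 to 0.925 m from the base axis. Payload 6.8 kg.
Tool frame: the origin (TCP) lies on the centre line of the jaws, within the pads' length; the fingertips stand 25 mm ahead of it and the grasp point (between the pads) lies 6 mm ahead of it; z points along the fingers, y is the line along which they close (so a half turn about z gives the same grasp; the last joint's range is limited). The gripper opens to 85 mm and grips with 20 to 120 N. Pads are 22 mm wide; open, the fingers measure 114 mm over their backs; the gripper's body (76 mm by 85 mm) begins 54 mm behind the grasp point. The pads swing forward as they close: fully open they stand 13 mm farther back than shut.
Start: joints at [-1.236, 0.477, 0.022, 1.555, -0.011, 1.109, -0.083], TCP at [0.289, 0.61, 0.256] pointing down, gripper open.
Joint ranges: [-2.96, 2.96], [-0.34, 2.1], [-1.41, 1.46], [0.24, 2.44], [-1.37, 4.51], [0.17, 1.92], [-2.96, 2.96]. Speed limits (rad/s): [2.39, 2.39, 3.14, 3.14, 3.14, 3.14, 3.14].

### API

Orientations are given as a rotation vector (axis times angle).
In Python, from bench import telemetry, grab_frame, job gives the robot as it stands.
- The arm moves only by the tool apply_moves, never from a script. Its argument "rows" is a list of rows, each a list of 2 entries, a list of its own where there are three numbers: the shift along the tool's x, y, z each as a share of 250 mm, from -1 to 1, then the turn, a rotation vector about the tool's x, y, z each as a share of pi rad, from -1 to 1. A call has 1 to 10 rows; each row is the pose to reach, as a shift and turn from the pose commanded when the call began, along the tool's axes at that moment, turning the shorter way round; what a row does not reach only later rows make up. A row lasts 1/8 s, in which the tool goes at most 62.5 mm and 10.7 degrees, less where a joint would pass 70% of its speed; a pose out of reach is approached as far as the arm can. A call with a number of a shift or a turn outside -1 to 1 is refused whole. A call with a gripper value outside its range is refused whole. "jaw" is the gripper's target within -1 to 1 (fully open at 1, half-way at 0, shut at -1), set as the call begins (left out, the last holds). The fingers move at their own pace and stop on an object; "newtons" is the grip in N (left out, the last holds). Time passes only in rows, so rows that repeat a pose let the fingers close. It gives the time, the measured TCP pose, the force, the opening and the grip force at its end, in the units of the state.
- telemetry.get_obs(): the state, without advancing time (a new reading comes with each control period).
- grab_frame(name): name is "scene" or "side" or "wrist"; returns a dict with "frame" (400x640x3 uint8, red, green, blue), "vertical_fov" (degrees; the focal length in pixels is half the picture's height over the tangent of half this angle, whatever the lens; pixels are square), "cx", "cy" (the principal point, pixels), "origin" and "attitude" of the camera in the world. Camera axes: x right, y up, looking along -z (the intrinsics and any distortion apply to the point x, -y, -z); pixel columns grow to the right and rows downward; lengths in m; the calibration is good to about 2 mm. A picture is of the moment at which its call begins. There is no depth.
- job.hand_in(): hands the job in; it is judged then, once.
The state is a dict: "clock": time; "joints": joint angles; "qvel": joint speeds; "tau": joint torques, N m; "tcp_pos": TCP position; "orientation": TCP orientation; "contact_force": force on the tool from outside, world axes, zero at the start; "moment": the same for the moment, N m; "grip_width": finger opening in m; "gripper_force": force on a finger pad.
Only numpy, scipy, OpenCV 4.12 (cv2) and the standard library are available. Lean on these libraries where they do the work, as an engineer would, in place of code of your own. Each camera call takes 0.05 s, during which the arm holds its last target. There are 200 camera calls.

### The job

Take the palm roller from its stand and roll it along the sectional lock strip in the stencil frame with firm, even pressure until all six bars lie flush with the wooden rail, without bearing down so hard that the strip or frame is damaged. Touch the press with the roller only, then put the roller back upright in its stand and let go; leave the wash bottle, tape and loose cap where they are.

Things in the scene. Friction and masses are not known exactly. Their poses are not given: they have to be found in the camera images.
- press: Small hand screen press, fixed. Origin: centre of the underside of its aluminium bed plate (280 mm in x, 360 in y, 12 thick), z up. Two blue hinge posts (28 mm square, 120 mm tall) at x -85 and +85, y +164 mm carry a wooden stencil frame (234 mm in x, 290 in y, 30 thick). In its rail on the -x side, along y, lies the lock strip: six aluminium bars end to end, 1 mm apart.
- hinge_line (a point): Middle of the frame's hinge line (along the press's x) at its lowest setting: press y +164, z +60 mm. The hinge is clamped 0 to 20 mm higher than this and the frame's free (-y) end is held up by a slope of 0 to 0.06 rad; no reading shows either. At distance d from the line the frame is raised by the clamp height plus d times the slope (0 to 25 mm at strip1, 0 to 35 mm at strip6). It stays rigid under load.
- strip_level (a point): Middle of the lock strip at the height of the rail's top if the frame were level and lowest: press x -96, y 0, z +75 mm; its axes are the press's. The true height there is up to 30 mm more (see hinge_line). Rail 42 mm wide, solid wood beyond the strip's ends; slot 18 mm; each bar 16 mm wide (x), 31 mm long (y), 4 to 5 mm proud as found, flush when home. Only the rail stops the wheel.
- strip1 (a joint): Depth of the lock bar nearest the hinge posts (press y +80 mm): 0 = 5 mm proud, 0.005 m = flush with the rail. Each bar goes down stiffly, at 11 N or a little more, and stays where it is left; climbing onto the next proud bar also pushes back along the strip. 15 to 20 N on the roller seats them; over 27 N between roller and press does damage.
- strip2 (a joint): Depth of lock bar 2 (press y +48 mm), same meaning.
- strip3 (a joint): Depth of lock bar 3 (press y +16 mm), same meaning.
- strip4 (a joint): Depth of lock bar 4 (press y -16 mm), same meaning.
- strip5 (a joint): Depth of lock bar 5 (press y -48 mm), same meaning.
- strip6 (a joint): Depth of lock bar 6 (press y -80 mm), same meaning.
- roller: Palm roller, about 360 g, upright in its stand. Origin: underside of the wheel; z up. Wheel 48 mm diameter, 26 mm wide, axle along x at z 24 mm, so it rolls along its y (line this up with the press's y). Steel fork and crown plate (68 mm in x, 32 in y, z 52 to 58 mm); above it a wooden block handle, 26 mm in x, 36 in y, z 58 to 118 mm, gripped from above across either pair of faces.
- wheel (a joint): Angle of the roller's wheel about its axle, rad; 0 at the start, turns freely either way (24 mm of rolling per rad). A lock strip that was rolled has turned it by more than 2.5 rad.
- stand: Roller's stand, fixed. Origin: centre of its underside. Base plate 90 (x) by 80 (y) by 8 mm; two grey walls along y at x -30 and +30 mm, 10 mm thick, 66 mm long, top at z 62 mm. The roller's crown plate rests on the wall tops between end lips 6 mm high (44 mm apart in y), its wheel hanging between the walls (50 mm apart). Stands left or right of the press, cap bin opposite.
- stand_seat (a point): Where the roller's origin lies when it is home in the stand: 10 mm above the stand's origin, the roller's axes along the stand's (or turned by half a turn).
- cap_bin: White open bin, 100 x 120 x 45 mm, full of black caps, fixed; it and the stand may swap sides. Origin: centre of its underside.
- wash_bottle: White plastic wash bottle, 68 mm diameter, 130 mm tall, loose; leave alone. Origin: centre of its underside.
- tape: Yellow roll of tape lying flat, 90 mm diameter, 36 mm high, loose; leave alone. Origin: centre of its underside.
- cap: Loose black cap, 32 mm diameter, 12 mm high, on the table; leave alone. Origin: centre of its underside.
There are look-alikes about, which are no part of the job. Leave any purple look-alike of the stand alone. Leave any purple look-alike of the roller alone.

How it is judged:
On the way, in this order (a step that is already met when the one before it is completed fails the run):
1. the roller is lifted out of its stand (z of roller in the frame of stand_seat above 0.025 m), for 0.2 s.
2. the roller has been rolled some way along the press under pressure (wheel turned over 2.5 rad) ((value of joint wheel above 2.5 rad or value of joint wheel below -2.5 rad) and contact force between roller and press above 2 N).
3. all six bars are seated, within 1.5 mm of flush (value of joint each of strip1, strip2, strip3, strip4, strip5, strip6 above 0.0035 m), for 0.2 s.
At the end, for the whole second after the job is handed in: All six bars are pressed in to within 1.5 mm of flush, and the roller is upright (within 0.1 rad) and at rest in its stand, within 12 mm sideways and 4 mm in height of its home (all of step 3 and horizontal distance between roller and stand_seat below 0.012 m and z of roller in the frame of stand_seat between -0.004 and 0.004 m and angle between roller's own z axis and vertical below 0.1 rad and linear speed of roller below 0.02 m/s); the robot touches nothing.
It fails at once if the roller presses on the press with more than 27 N (contact force between roller and press above 27 N).
It fails at once if the gripper or arm, instead of the roller, pushes on the press (contact force between any of the fingers, the arm and press above 3 N).
It fails at once if a bystander is moved by more than 30 mm (distance of any of wash_bottle, tape, cap from where it was at the start of the episode above 0.03 m).
It also fails if it takes over 72 s, if anything falls off the work surface, if the arm or the gripper's body presses on something with over 40 N, if the wrist force passes 120 N, or if a joint passes its speed limit or range.

## Working session

There is one attempt and no reset: what is moved stays moved. The work goes in short steps, Python scripts to look and compute and a tool call to move; the robot and the scene stay as the last step left them, time stands still between calls to the robot, and variables do not carry over. Pictures are saved under pics/ and viewed, at most 10 in all, crops included, and the job is handed in when it is done.

Besides the shell and the picture viewer there is one more tool, called after "Request:" in YAML: its name, and indented under it one key for each argument. apply_moves: Moves the arm, as the interface text tells. Its arguments: {"type":"object","properties":{"rows":{"type":"array"},"jaw":{"type":"number"},"newtons":{"type":"number"}},"required":["rows"]}

```bash
mkdir -p pics; cat > h.py <<'E'
import numpy as np, cv2
from bench import telemetry, grab_frame, job
from scipy.spatial.transform import Rotation as R
def snap(n,f):
    d=grab_frame(n); cv2.imwrite(f'pics/{f}.png',d['frame'][...,::-1]); np.save(f'pics/{f}.npy',d,allow_pickle=True); return d
def load(f): return np.load(f'pics/{f}.npy',allow_pickle=True).item()
E
python3 - <<'E'
from h import *
for n in('scene','side','wrist'):
    d=snap(n,n+'0'); print(n,{k:v for k,v in d.items() if k!='frame'})
print(telemetry.get_obs())
E
```

```text
scene {'vertical_fov': 50.49997727728412, 'cx': 319.25696482318045, 'cy': 196.0780832834227, 'origin': array([ 1.30447913, -0.29944551,  1.11919288]), 'attitude': array([0.58859111, 0.42894744, 1.2454982 ])}
side {'vertical_fov': 42.28641795875207, 'cx': 314.0998453662238, 'cy': 192.14192391322547, 'origin': array([-0.27177337, -0.7999182 ,  0.94300374]), 'attitude': array([ 0.83549728, -0.36598634, -0.77149226])}
wrist {'vertical_fov': 66.52436578833263, 'cx': 321.29651408196383, 'cy': 196.44968578258192, 'origin': array([0.22100103, 0.64265906, 0.37221776]), 'attitude': array([-0.26983632, -0.16772891,  1.11947616])}
{'clock': 0.15, 'joints': array([-1.23609775,  0.47761162,  0.02237295,  1.55617117, -0.01153323,
        1.10927932, -0.08311005]), 'qvel': array([ 4.71627521e-04, -3.02129451e-03,  4.48523304e-04, -4.17374981e-03,
        8.77196884e-04,  9.67431657e-05, -6.68312098e-04]), 'tau': array([ 2.71883422e-03, -5.96921897e+01,  1.61003150e+00, -2.81491971e+01,
        1.26463405e-02,  6.48506364e-03,  4.39652138e-05]), 'tcp_pos': array([0.28905637, 0.60954296, 0.25557104]), 'orientation': array([-6.89875092e-01, -3.06468342e+00,  2.07815124e-03]), 'contact_force': array([-0.01256042,  0.14458621,  0.82406585]), 'moment': array([ 0.02960839, -0.00052317,  0.05116124]), 'gripper_force': 0.0, 'grip_width': 0.08548653254042402}
```

View pics/scene0.png

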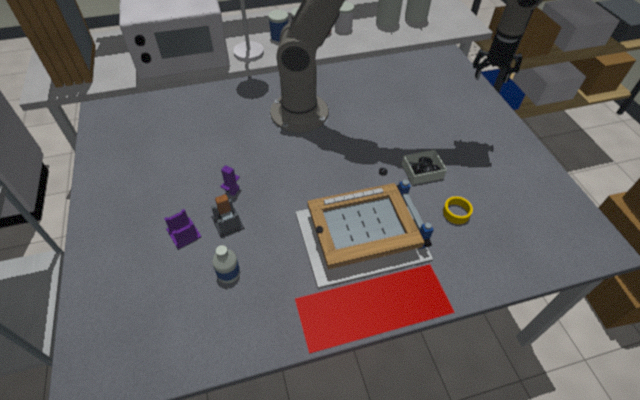

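View pics/side0.png

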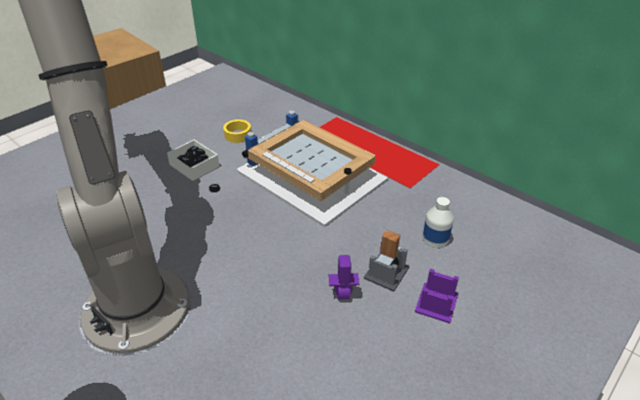

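```bash
python3 - <<'E'
from h import *
a=load('scene0')['frame'][...,::-1];b=load('side0')['frame'][...,::-1]
def c(im,x,y,w,h,s): return cv2.resize(im[y:y+h,x:x+w],None,fx=s,fy=s,interpolation=cv2.INTER_CUBIC)
# each 400x300
o=np.vstack([np.hstack([c(a,290,170,160,120,2.5),c(b,230,100,160,120,2.5)]),np.hstack([c(a,190,160,80,60+20,5)[:300],c(b,325,225,100,75,4)])])
# scene crop 80x80 *5 ->400x300 covers 80x60
cv2.imwrite('pics/crop1.png',o);print(o.shape)
E
```

```text
(600, 800, 3)
```

View pics/crop1.png

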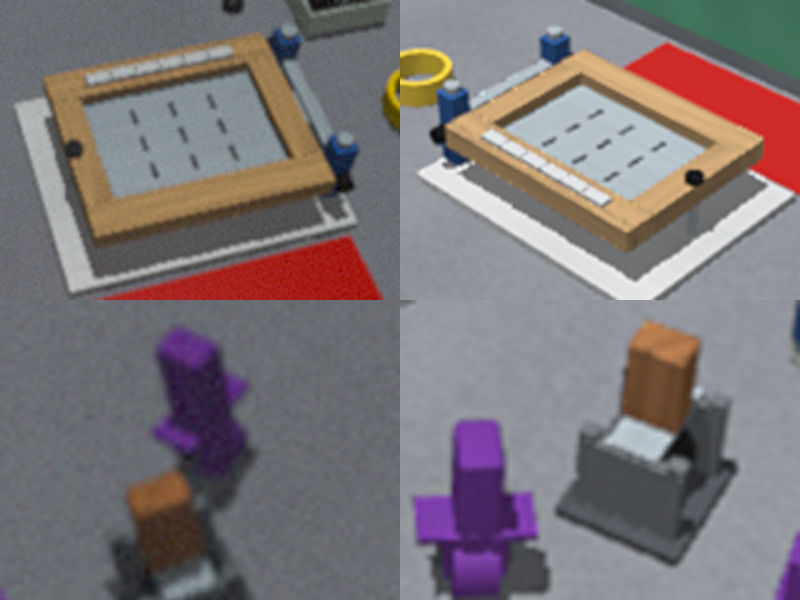

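```bash
cat >> h.py <<'E'
def ray(d,uv):
    f=200/np.tan(np.radians(d['vertical_fov'])/2)
    v=np.array([(uv[0]-d['cx'])/f,-(uv[1]-d['cy'])/f,-1]); v=R.from_rotvec(d['attitude']).apply(v)
    return np.array(d['origin']),v/np.linalg.norm(v)
def plane(d,uv,z):
    o,v=ray(d,uv); return o+v*(z-o[2])/v[2]
def tri(*p):
    A=0;b=0;rs=[ray(*q) for q in p]
    for o,v in rs:
        M=np.eye(3)-np.outer(v,v);A=A+M;b=b+M@o
    x=np.linalg.solve(A,b); return x.round(4),[round(1e3*np.linalg.norm(np.cross(x-o,v)),1) for o,v in rs]
def proj(d,P):
    f=200/np.tan(np.radians(d['vertical_fov'])/2)
    c=R.from_rotvec(d['attitude']).inv().apply(np.atleast_2d(P)-d['origin'])
    return np.c_[d['cx']+f*c[:,0]/-c[:,2],d['cy']-f*c[:,1]/-c[:,2]]
E
python3 - <<'E'
from h import *
a=load('scene0');b=load('side0')
for n,p,q in [('strip6 end',(324.8,202),(312.8,180.4)),('strip1 end',(382.8,190),(264.8,153.6)),('handle top',(222,198.8),(391,235.5))]: print(n,tri((a,p),(b,q)))
for p in [(296,211.2),(320,286),(432,258)]: print('plate scene',plane(a,p,.012).round(4))
for p in [(236.8,168.8),(318,219.2),(388,176)]: print('plate side',plane(b,p,.012).round(4))
for p in [(557,512),(677,562),(735,466)]: print('stand',plane(b,(325+(p[0]-400)/4,225+(p[1]-300)/4),.008).round(4))
print(R.from_rotvec(telemetry.get_obs()['orientation']).as_matrix().round(3))
E
```

```text
strip6 end (array([ 0.5349, -0.0512,  0.089 ]), [np.float64(1.3), np.float64(1.3)])
strip1 end (array([0.5362, 0.1396, 0.087 ]), [np.float64(2.1), np.float64(2.1)])
handle top (array([ 0.4699, -0.3528,  0.1261]), [np.float64(1.2), np.float64(1.2)])
plate scene [ 0.4884 -0.1326  0.012 ]
plate scene [ 0.7667 -0.1305  0.012 ]
plate scene [0.7677 0.2203 0.012 ]
plate side [0.4944 0.2225 0.012 ]
plate side [ 0.4925 -0.1105  0.012 ]
plate side [ 0.774  -0.1352  0.012 ]
stand [ 0.416  -0.3287  0.008 ]
stand [ 0.4331 -0.4037  0.008 ]
stand [ 0.5182 -0.3856  0.008 ]
[[-0.904  0.428 -0.001]
 [ 0.428  0.904 -0.001]
 [-0.    -0.001 -1.   ]]
```

Request:
apply_moves:
  rows:
    - [[-0.8,-0.46,-0.1],[0,0,-0.14]]
    - [[-0.8,-0.46,-0.1],[0,0,-0.14]]
    - [[-0.8,-0.46,-0.1],[0,0,-0.14]]
    - [[-0.8,-0.46,-0.1],[0,0,-0.14]]
    - [[-0.8,-0.46,-0.1],[0,0,-0.14]]
  jaw: 1
  newtons: 100

```text
clock: 0.78
tcp_pos: [0.4241, 0.4161, 0.2817]
orientation: [0.017, 3.14, -0.002]
contact_force: [-0.6, -0.3, -0.4]
grip_width: 0.0854
gripper_force: 0.0
```

Request:
apply_moves:
  rows:
    - [[-0.44,-0.98,-0.1],[0,0,0]]
    - [[-0.44,-0.98,-0.1],[0,0,0]]
    - [[-0.44,-0.98,-0.1],[0,0,0]]
    - [[-0.44,-0.98,-0.1],[0,0,0]]
    - [[-0.44,-0.98,-0.1],[0,0,0]]
    - [[-0.44,-0.98,-0.1],[0,0,0]]

```text
clock: 1.52
tcp_pos: [0.5303, 0.1743, 0.3062]
orientation: [0.008, 3.142, -0.0]
contact_force: [-0.4, 0.1, -0.1]
grip_width: 0.0857
gripper_force: 0.0
```

```bash
python3 - <<'E'
from h import *
d=snap('wrist','w1')
E
```

Request:
apply_moves:
  rows:
    - [[0,-0.72,0],[0,0,0]]
    - [[0,-0.72,0],[0,0,0]]
    - [[0,-0.72,0],[0,0,0]]
    - [[0,-0.72,0],[0,0,0]]
    - [[0,-0.72,0],[0,0,0]]

```text
clock: 2.2
tcp_pos: [0.5293, -0.0022, 0.306]
orientation: [0.001, -3.141, -0.002]
contact_force: [0.6, -0.2, -0.4]
grip_width: 0.0854
gripper_force: 0.0
```

```bash
python3 - <<'E'
from h import *
d=snap('wrist','w2');o=telemetry.get_obs();print(o['tcp_pos'],o['orientation'],o['joints'],d['origin'],d['attitude'])
a=load('w1')['frame'][...,::-1];b=d['frame'][...,::-1]
cv2.imwrite('pics/w12.png',np.vstack([cv2.resize(a,(480,300)),cv2.resize(b,(480,300))]))
E
```

```text
[ 0.52938182 -0.00191347  0.30601578] [ 2.11318273e-03 -3.14111260e+00 -1.50043143e-03] [-0.30532026  0.18791631  0.22181704  1.85447583 -0.04713877  1.10454214
  1.50607717] [ 0.45398255 -0.00192809  0.42286068] [-0.23518334 -0.236355    1.55814028]
```

View pics/w12.png

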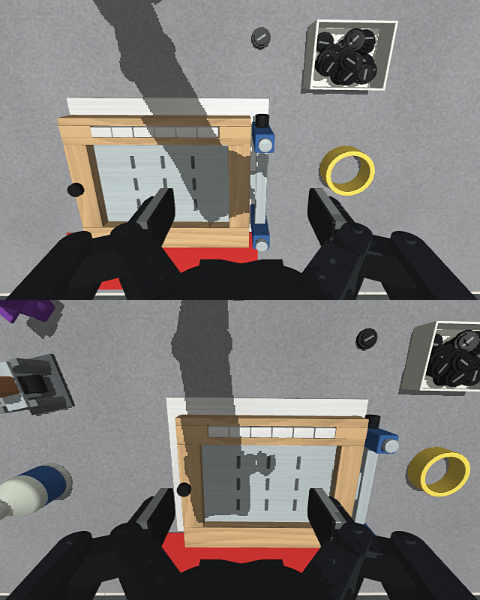

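```bash
python3 - <<'E'
from h import *
S={}
for n,x0,x1 in(('w1',105,305),('w2',262,462)):
    d=load(n);hsv=cv2.cvtColor(d['frame'],cv2.COLOR_RGB2HSV)[...,1].astype(int)
    m=(hsv<60).astype(np.uint8)[160:192,x0:x1]
    k,l,st,c=cv2.connectedComponentsWithStats(m)
    ii=[i for i in range(1,k) if st[i,4]>60]
    for i in ii: print(n,st[i]+[x0,160,0,0,0],(c[i]+[x0,160]).round(1))
    mm=np.isin(l,ii).astype(np.uint8)
    box=cv2.minAreaRect(np.argwhere(mm)[:,::-1].astype(np.float32)+[x0,160]) if 0 else None
    p=np.argwhere(mm)[:,::-1]+[x0,160]; S[n]=(d,p)
    y=(p[:,1]); print(n,'extent',p.min(0),p.max(0)+1)
E
```

```text
w1 [ 120  168  172   16 2632] [207.4 175.2]
w1 extent [120 168] [292 184]
w2 [ 277  168  171   17 2610] [361.9 175.6]
w2 extent [277 168] [448 185]
```

```bash
python3 - <<'E'
from h import *
E={}
for n,x0,x1 in(('w1',105,305),('w2',262,462)):
    d=load(n);m=(cv2.cvtColor(d['frame'],cv2.COLOR_RGB2HSV)[...,1]<60)[160:192,x0:x1]
    xs=np.where(m[6:22].sum(0)>8)[0]; bot=lambda c:160+np.where(m[:,c].any(1))[0].max()+1
    top=lambda c:160+np.where(m[:,c])[0].min() if m[:,c].any() else None
    g=lambda f,c:np.mean([160+(np.where(m[:,k])[0].max()+1 if f else np.where(m[:,k])[0].min()) for k in c])
    L,Rr=xs[0],xs[-1]+1
    E[n]=[d,x0+L,x0+Rr,g(1,range(L+3,L+20)),g(1,range(Rr-20,Rr-3)),g(0,range(L+3,L+20)),g(0,range(Rr-20,Rr-3))]
    print(n,E[n][1:])
a,b=E['w1'],E['w2']
for nm,i,j in(('s6 farx',1,3),('s1 farx',2,4)): print(nm,tri((a[0],(a[i],a[j])),(b[0],(b[i],b[j]))))
for nm,i,j in(('s6 nearx',1,5),('s1 nearx',2,6)): print(nm,tri((a[0],(a[i],a[j])),(b[0],(b[i],b[j]))))
E
```

```text
w1 [np.int64(122), np.int64(292), np.float64(183.0), np.float64(184.0), np.float64(168.0), np.float64(168.0)]
w2 [np.int64(278), np.int64(447), np.float64(183.0), np.float64(184.41176470588235), np.float64(168.0), np.float64(169.0)]
s6 farx (array([ 0.5413, -0.0505,  0.0896]), [np.float64(0.1), np.float64(0.1)])
s1 farx (array([0.5437, 0.1413, 0.0877]), [np.float64(0.2), np.float64(0.2)])
s6 nearx (array([ 0.5251, -0.0506,  0.0844]), [np.float64(0.1), np.float64(0.1)])
s1 nearx (array([0.5266, 0.1414, 0.0823]), [np.float64(0.1), np.float64(0.1)])
```

Request:
apply_moves:
  rows:
    - [[0.2,-0.94,0],[0,0,-0.067]]
    - [[0.2,-0.94,0],[0,0,-0.067]]
    - [[0.2,-0.94,0],[0,0,-0.067]]
    - [[0.2,-0.94,0],[0,0,-0.067]]
    - [[0.2,-0.94,0],[0,0,-0.067]]
    - [[0.2,-0.94,0],[0,0,-0.067]]

```text
clock: 3.0
tcp_pos: [0.4798, -0.2375, 0.306]
orientation: [0.33, -3.124, -0.002]
contact_force: [-0.1, 0.4, 0.7]
grip_width: 0.0855
gripper_force: 0.0
```

```bash
python3 - <<'E'
from h import *
d=snap('wrist','w3')
E
```

Request:
apply_moves:
  rows:
    - [[-0.08,-0.48,0],[0,0,0]]
    - [[-0.08,-0.48,0],[0,0,0]]
    - [[-0.08,-0.48,0],[0,0,0]]
    - [[-0.08,-0.48,0],[0,0,0]]

```text
clock: 3.55
tcp_pos: [0.5241, -0.3507, 0.3056]
orientation: [0.33, -3.124, -0.003]
contact_force: [0.4, 0.9, -0.7]
grip_width: 0.0856
gripper_force: 0.0
```

```bash
python3 - <<'E'
from h import *
d=snap('wrist','w4');o=telemetry.get_obs();print(o['tcp_pos'],o['orientation'],o['joints'])
a=load('w3');b=d
u=proj(a,[.47,-.353,.126])[0];v=proj(b,[.47,-.353,.126])[0];print(u,v)
def c(d,p):
    x,y=[int(max(0,k)) for k in (min(p[0]-90,460),p[1]-75)];y=min(y,250);print(x,y);return cv2.resize(d['frame'][y:y+150,x:x+180,::-1],None,fx=2.2*2,fy=4)[:,:]
cv2.imwrite('pics/w34.png',cv2.resize(np.vstack([c(a,u),c(b,v)]),(360*2*3//4+0,900*2//3)))
E
```

```text
[ 0.52392882 -0.35048518  0.30588558] [ 3.30855075e-01 -3.12397835e+00 -2.67549995e-03] [ 0.18745341  0.3795042   0.40896804  1.63174842 -0.16238394  1.16504812
  2.41674663]
[206.45354533 146.78230336] [330.19328295 126.14285031]
116 71
240 51
```

View pics/w34.png

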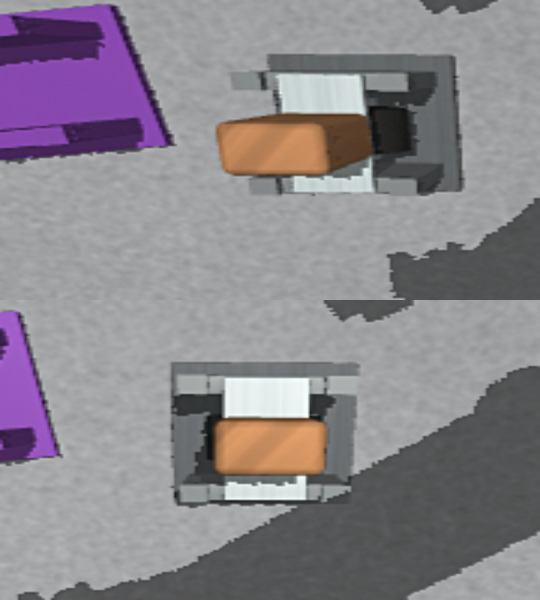

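```bash
cat >> h.py <<'E'
def goal(p,yaw):
    o=telemetry.get_obs();M=R.from_rotvec(o['orientation'])
    c,s=np.cos(yaw),np.sin(yaw);T=R.from_matrix(np.array([[-c,-s,0],[-s,c,0],[0,0,-1.]]))
    return (M.inv().apply(np.array(p)-o['tcp_pos'])/.25).round(3),((M.inv()*T).as_rotvec()/np.pi).round(4)
E
python3 - <<'E'
from h import *
a=load('w3');b=load('w4')
p,e=tri((a,(206.7,145)),(b,(330.2,124)));print(p,e)
print(proj(b,[[p[0],p[1],.128]]))
o=telemetry.get_obs();M=R.from_rotvec(o['orientation']).as_matrix();print(np.arctan2(-M[0,1],M[1,1]))
print(goal([p[0],p[1],.22],.21),goal([p[0],p[1],.10+.006],.21))
E
```

```text
[ 0.4683 -0.3533  0.125 ] [np.float64(0.2), np.float64(0.2)]
[[330.33766194 124.42912766]]
0.2110298662962625
(array([0.22 , 0.035, 0.344]), array([0.0005, 0.    , 0.0003])) (array([0.22 , 0.034, 0.8  ]), array([0.0005, 0.    , 0.0003]))
```

Request:
apply_moves:
  rows:
    - [[0.22,0.035,0.2],[0,0,0]]
    - [[0.22,0.035,0.34],[0,0,0]]
    - [[0.22,0.035,0.45],[0,0,0]]
    - [[0.22,0.035,0.6],[0,0,0]]
    - [[0.22,0.035,0.75],[0,0,0]]
    - [[0.22,0.035,0.8],[0,0,0]]
    - [[0.22,0.035,0.8],[0,0,0]]

```text
clock: 4.47
tcp_pos: [0.4677, -0.3548, 0.1065]
orientation: [0.328, -3.124, -0.001]
contact_force: [0.1, -0.5, 0.8]
grip_width: 0.0854
gripper_force: 0.0
```

```bash
python3 - <<'E'
from h import *
d=snap('wrist','w5');b=snap('side','s5')['frame'];o=telemetry.get_obs();print(o['tcp_pos'],o['contact_force'])
a=cv2.resize(d['frame'][...,::-1],(480,300));cv2.imwrite('pics/w5v.png',np.vstack([a,cv2.resize(b[200:300,310:470,::-1],(480,300))]))
E
```

```text
[ 0.46830368 -0.35606569  0.10777646] [-0.33451482 -0.44126123 -0.23681893]
```

View pics/w5v.png

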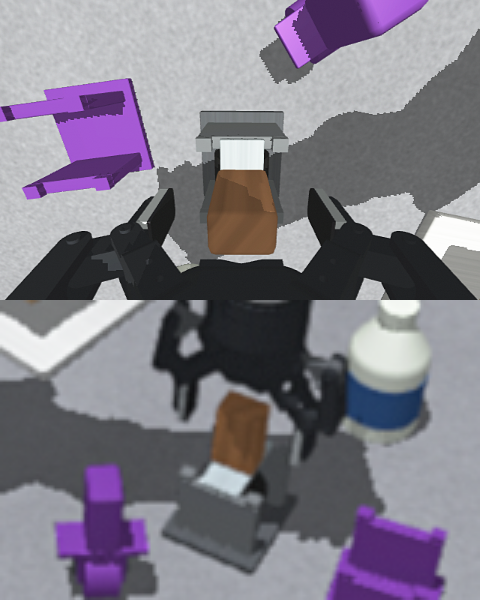

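Request:
apply_moves:
  rows:
    - [[0,0,0],[0,0,0]]
    - [[0,0,0],[0,0,0]]
    - [[0,0,0],[0,0,0]]
    - [[0,0,0],[0,0,0]]
    - [[0,0,0],[0,0,0]]
    - [[0,0,0],[0,0,0]]
    - [[0,0,0],[0,0,0]]
    - [[0,0,0],[0,0,0]]
  jaw: -1
  newtons: 100

```text
clock: 5.58
tcp_pos: [0.4676, -0.3559, 0.107]
orientation: [-0.325, 3.124, 0.0]
contact_force: [-1.5, 1.5, 5.4]
grip_width: 0.0349
gripper_force: 99.9
```

```bash
python3 - <<'E'
from h import *
o=telemetry.get_obs();print(o['tcp_pos'],o['contact_force'],o['moment'],o['grip_width'],o['gripper_force'])
E
```

```text
[ 0.46759978 -0.35590731  0.10699854] [-1.50606011  1.46230166  5.37050431] [0.32349619 0.24863285 0.03341505] 0.03491173272669759 99.90403532981873
```

Request:
apply_moves:
  rows:
    - [[0,0,-0.08],[0,0,0]]
    - [[0,0,-0.2],[0,0,0]]
    - [[0,0,-0.4],[0,0,0]]
    - [[0,0,-0.6],[0,0,0]]
    - [[0,0,-0.6],[0,0,0]]
    - [[0,0,-0.6],[0,0,0]]

```text
clock: 6.32
tcp_pos: [0.4666, -0.3551, 0.2549]
orientation: [0.325, -3.123, -0.003]
contact_force: [-0.4, 0.4, -4.2]
grip_width: 0.0351
gripper_force: 100.7
```

```bash
python3 - <<'E'
from h import *
d=snap('side','s6');snap('scene','c6')
o=telemetry.get_obs();print(o['tcp_pos'],o['orientation'],o['contact_force'],o['moment'],o['grip_width'])
u=proj(d,o['tcp_pos'])[0].astype(int);c=load('c6');v=proj(c,o['tcp_pos'])[0].astype(int);print(u,v)
k=lambda d,u:cv2.resize(d['frame'][u[1]-30:u[1]+45,u[0]-50:u[0]+50,::-1],(400,300))
cv2.imwrite('pics/l6.png',np.hstack([k(d,u),k(c,v)]))
print(goal([.485,-.23,.28],-.01))
E
```

```text
[ 0.46626245 -0.35497001  0.25409143] [ 0.32519115 -3.12131688 -0.0039102 ] [ 0.19190558 -0.24291232 -3.21929721] [0.00628209 0.0035436  0.0186832 ] 0.03465050542823985
[395 192] [212 169]
(array([-0.176,  0.474, -0.103]), array([ 0.0008, -0.0011,  0.0693]))
```

View pics/l6.png

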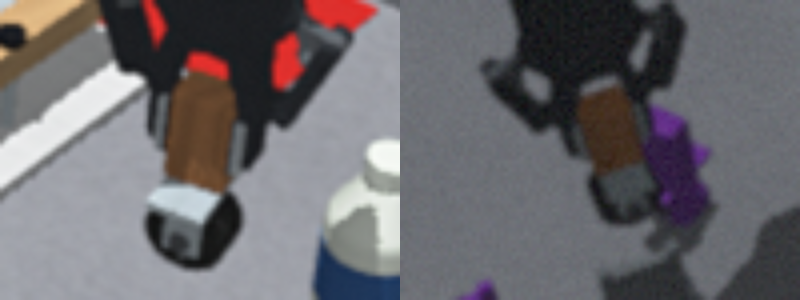

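Request:
apply_moves:
  rows:
    - [[-0.18,0.47,-0.05],[0,0,0.07]]
    - [[-0.18,0.47,-0.05],[0,0,0.07]]
    - [[-0.18,0.47,-0.05],[0,0,0.07]]
    - [[-0.18,0.47,-0.05],[0,0,0.07]]

```text
clock: 6.92
tcp_pos: [0.4867, -0.2311, 0.2677]
orientation: [-0.016, -3.139, -0.0]
contact_force: [-0.4, -1.2, -4.1]
grip_width: 0.035
gripper_force: 101.7
```

```bash
python3 - <<'E'
from h import *
o=telemetry.get_obs();print(o['tcp_pos']);print(goal([.5334,-.067,.215],-.01))
E
```

```text
[ 0.48672096 -0.23108883  0.2676553 ]
(array([-0.18 ,  0.658,  0.21 ]), array([ 0.0001, -0.0007, -0.0002]))
```

Request:
apply_moves:
  rows:
    - [[-0.18,0.66,0],[0,0,0]]
    - [[-0.18,0.66,0.05],[0,0,0]]
    - [[-0.18,0.66,0.15],[0,0,0]]
    - [[-0.18,0.66,0.21],[0,0,0]]
    - [[-0.18,0.66,0.23],[0,0,0]]
    - [[-0.18,0.66,0.23],[0,0,0]]
    - [[-0.18,0.66,0.23],[0,0,0]]

```text
clock: 7.8
tcp_pos: [0.5345, -0.0689, 0.212]
orientation: [0.024, 3.14, -0.001]
contact_force: [-0.1, 0.6, -3.7]
grip_width: 0.0347
gripper_force: 102.1
```

```bash
python3 - <<'E'
from h import *
o=telemetry.get_obs();print(o['tcp_pos'],o['contact_force'])
c=snap('scene','c7');s=snap('side','s7');w=snap('wrist','w7')
off=.097-.024
q=np.array(o['tcp_pos'])-[0,0,.097]
rail=lambda y:[.5345+.01*(y-.045),y,.084]
for n,d in(('scene',c),('side',s)): print(n,proj(d,[q,rail(q[1]),rail(-.0505),rail(.1413)]).round(1).tolist())
k=lambda d,u:cv2.resize(d['frame'][u[1]-30:u[1]+45,u[0]-50:u[0]+50,::-1],(400,300),interpolation=cv2.INTER_CUBIC)
us=[proj(d,q)[0].astype(int) for d in(c,s)];print(us)
cv2.imwrite('pics/l7.png',np.hstack([k(c,us[0]),k(s,us[1])]))
E
```

```text
[ 0.53447662 -0.06892044  0.21204396] [-0.1435694   0.64049634 -3.69393329]
scene [[319.0, 198.1], [318.8, 204.1], [324.5, 202.9], [382.6, 190.8]]
side [[317.2, 175.2], [316.9, 184.6], [311.9, 181.7], [263.7, 153.9]]
[array([319, 198]), array([317, 175])]
```

View pics/l7.png

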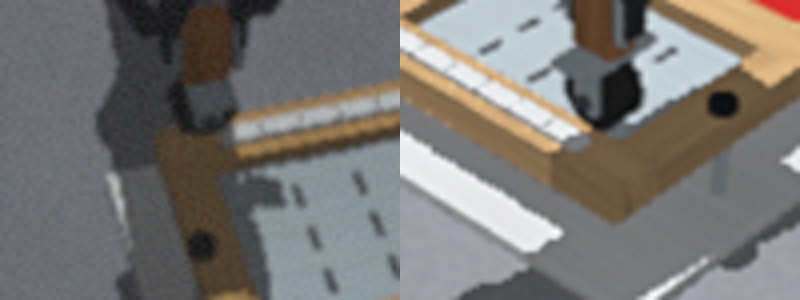

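Request:
apply_moves:
  rows:
    - [[0.006,0,0.05],[0,0,0]]
    - [[0.006,0,0.08],[0,0,0]]
    - [[0.006,0,0.096],[0,0,0]]
    - [[0.006,0,0.1],[0,0,0]]
    - [[0.006,0,0.104],[0,0,0]]
    - [[0.006,0,0.106],[0,0,0]]
    - [[0.006,0,0.108],[0,0,0]]
    - [[0.006,0,0.108],[0,0,0]]

```text
clock: 8.95
tcp_pos: [0.5327, -0.0673, 0.1844]
orientation: [0.02, 3.141, 0.0]
contact_force: [0.2, 0.5, -3.8]
grip_width: 0.0349
gripper_force: 102.3
```

Request:
apply_moves:
  rows:
    - [[0,0,0.002],[0,0,0]]
    - [[0,0,0.004],[0,0,0]]
    - [[0,0,0.006],[0,0,0]]
    - [[0,0,0.008],[0,0,0]]
    - [[0,0,0.008],[0,0,0]]
    - [[0,0,0.008],[0,0,0]]

```text
clock: 9.7
tcp_pos: [0.5327, -0.0673, 0.1823]
orientation: [-0.02, -3.142, -0.0]
contact_force: [0.9, 0.0, -4.2]
grip_width: 0.0351
gripper_force: 102.3
```

Request:
apply_moves:
  rows:
    - [[0,0,0.002],[0,0,0]]
    - [[0,0,0.004],[0,0,0]]
    - [[0,0,0.004],[0,0,0]]
    - [[0,0,0.004],[0,0,0]]

```text
clock: 10.2
tcp_pos: [0.5328, -0.0673, 0.1814]
orientation: [0.02, 3.141, 0.0]
contact_force: [0.3, 0.0, -2.8]
grip_width: 0.0351
gripper_force: 102.3
```

Request:
apply_moves:
  rows:
    - [[0,0,0.002],[0,0,0]]
    - [[0,0,0.004],[0,0,0]]
    - [[0,0,0.004],[0,0,0]]
    - [[0,0,0.004],[0,0,0]]

```text
clock: 10.7
tcp_pos: [0.533, -0.0673, 0.1806]
orientation: [0.02, 3.141, 0.0]
contact_force: [-0.8, -0.2, 3.0]
grip_width: 0.0348
gripper_force: 102.8
```

Request:
apply_moves:
  rows:
    - [[0,0,0.002],[0,0,0]]
    - [[0,0,0.004],[0,0,0]]
    - [[0,0,0.004],[0,0,0]]
    - [[0,0,0.004],[0,0,0]]

```text
clock: 11.2
tcp_pos: [0.5332, -0.0674, 0.18]
orientation: [0.02, 3.14, 0.0]
contact_force: [-3.5, 1.0, 7.7]
grip_width: 0.0353
gripper_force: 103.4
```

Request:
apply_moves:
  rows:
    - [[0,0,0.003],[0,0,0]]
    - [[0,0.004,0.003],[0,0,0]]
    - [[0,0.01,0.003],[0,0,0]]
    - [[0,0.016,0.003],[0,0,0]]
    - [[0,0.022,0.003],[0,0,0]]

```text
clock: 11.82
tcp_pos: [0.5332, -0.0641, 0.1797]
orientation: [0.022, 3.14, -0.004]
contact_force: [-3.5, -7.0, 10.6]
grip_width: 0.0352
gripper_force: 104.2
```

Request:
apply_moves:
  rows:
    - [[0,0.008,0.001],[0,0,0]]
    - [[0,0.016,0.001],[0,0,0]]
    - [[0,0.024,0.001],[0,0,0]]
    - [[0,0.032,0.001],[0,0,0]]
    - [[0,0.04,0.001],[0,0,0]]

```text
clock: 12.45
tcp_pos: [0.5336, -0.0527, 0.1796]
orientation: [0.021, 3.14, -0.001]
contact_force: [-3.8, -0.8, 12.4]
grip_width: 0.0347
gripper_force: 104.3
```

Request:
apply_moves:
  rows:
    - [[0.002,0.01,0.0],[0,0,0]]
    - [[0.002,0.02,0],[0,0,0]]
    - [[0.002,0.03,0.0],[0,0,0]]
    - [[0.002,0.04,0.0],[0,0,0]]
    - [[0.002,0.05,0.0],[0,0,0]]
    - [[0.002,0.06,0.0],[0,0,0]]
    - [[0.002,0.07,0.0],[0,0,0]]

```text
clock: 13.32
tcp_pos: [0.5337, -0.0344, 0.1798]
orientation: [0.02, 3.139, 0.0]
contact_force: [-3.3, -1.0, 13.3]
grip_width: 0.0347
gripper_force: 104.3
```

Request:
apply_moves:
  rows:
    - [[0.002,0.008,0.0],[0,0,0]]
    - [[0.002,0.016,0],[0,0,0]]
    - [[0.002,0.024,0.0],[0,0,0]]
    - [[0.002,0.032,0.0],[0,0,0]]
    - [[0.002,0.04,0.0],[0,0,0]]
    - [[0.002,0.048,0.0],[0,0,0]]
    - [[0.002,0.056,0.0],[0,0,0]]
    - [[0.002,0.064,0.0],[0,0,0]]

```text
clock: 14.32
tcp_pos: [0.5337, -0.0187, 0.1799]
orientation: [0.02, 3.138, 0.0]
contact_force: [-2.1, -1.0, 13.6]
grip_width: 0.0353
gripper_force: 104.4
```

```bash
python3 - <<'E'
from h import *
o=telemetry.get_obs();print(o['tcp_pos'],o['contact_force'],o['moment'])
s=snap('side','s8');c=snap('scene','c8')
k=lambda d,x,y:cv2.resize(d['frame'][y:y+75,x:x+100,::-1],(400,300),interpolation=cv2.INTER_CUBIC)
cv2.imwrite('pics/l8.png',np.hstack([k(c,305,165),k(s,255,130)]))
E
```

```text
[ 0.53367845 -0.01865443  0.17994731] [-2.10978189 -0.97978993 13.56112564] [-0.16740159  0.67922026  0.03448397]
```

View pics/l8.png

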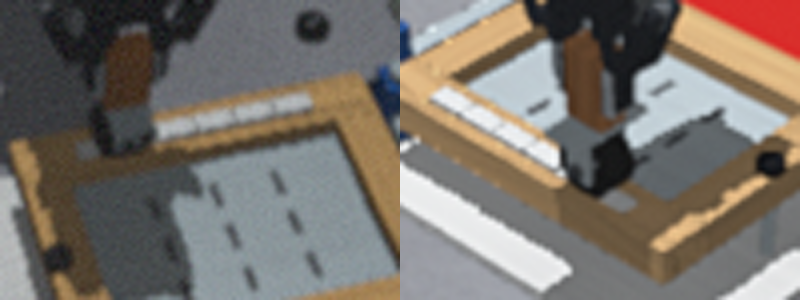

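Request:
apply_moves:
  rows:
    - [[0.003,0.01,0.0],[0,0,0]]
    - [[0.003,0.02,0],[0,0,0]]
    - [[0.003,0.03,0.0],[0,0,0]]
    - [[0.003,0.04,0.0],[0,0,0]]
    - [[0.003,0.05,0.0],[0,0,0]]
    - [[0.003,0.06,0.0],[0,0,0]]
    - [[0.003,0.07,0.0],[0,0,0]]
    - [[0.003,0.08,0.0],[0,0,0]]
    - [[0.003,0.09,0.0],[0,0,0]]
    - [[0.003,0.1,0.0],[0,0,0]]

```text
clock: 15.68
tcp_pos: [0.5336, 0.0041, 0.1802]
orientation: [0.023, 3.138, -0.004]
contact_force: [-2.0, -4.9, 14.0]
grip_width: 0.0347
gripper_force: 104.5
```

Request:
apply_moves:
  rows:
    - [[0.003,0.01,-0.001],[0,0,0]]
    - [[0.003,0.02,-0.001],[0,0,0]]
    - [[0.003,0.03,-0.001],[0,0,0]]
    - [[0.003,0.04,-0.001],[0,0,0]]
    - [[0.003,0.05,-0.001],[0,0,0]]
    - [[0.003,0.06,-0.001],[0,0,0]]
    - [[0.003,0.07,-0.001],[0,0,0]]
    - [[0.003,0.08,-0.001],[0,0,0]]
    - [[0.003,0.09,-0.001],[0,0,0]]
    - [[0.003,0.1,-0.001],[0,0,0]]

```text
clock: 16.92
tcp_pos: [0.5336, 0.0312, 0.1805]
orientation: [0.02, 3.137, -0.0]
contact_force: [0.2, -5.0, 14.0]
grip_width: 0.0347
gripper_force: 104.5
```

Request:
apply_moves:
  rows:
    - [[0.001,0.01,-0.001],[0,0,0]]
    - [[0.001,0.02,-0.001],[0,0,0]]
    - [[0.001,0.03,-0.001],[0,0,0]]
    - [[0.001,0.04,-0.001],[0,0,0]]
    - [[0.001,0.05,-0.001],[0,0,0]]
    - [[0.001,0.06,-0.001],[0,0,0]]
    - [[0.001,0.07,-0.001],[0,0,0]]
    - [[0.001,0.08,-0.001],[0,0,0]]
    - [[0.001,0.09,-0.001],[0,0,0]]
    - [[0.001,0.1,-0.001],[0,0,0]]

```text
clock: 18.18
tcp_pos: [0.5339, 0.0571, 0.1808]
orientation: [0.02, 3.136, 0.002]
contact_force: [-0.1, 0.8, 12.0]
grip_width: 0.0353
gripper_force: 104.2
```

Request:
apply_moves:
  rows:
    - [[0,0.01,0],[0,0,0]]
    - [[0,0.02,0],[0,0,0]]
    - [[0,0.03,0],[0,0,0]]
    - [[0,0.04,0],[0,0,0]]
    - [[0,0.05,0],[0,0,0]]
    - [[0,0.06,0],[0,0,0]]
    - [[0,0.07,0],[0,0,0]]
    - [[0,0.08,0],[0,0,0]]
    - [[0,0.09,0],[0,0,0]]
    - [[0,0.1,0],[0,0,0]]

```text
clock: 19.42
tcp_pos: [0.5343, 0.0822, 0.1809]
orientation: [0.02, 3.136, 0.002]
contact_force: [-1.1, -0.7, 12.9]
grip_width: 0.0349
gripper_force: 104.3
```

Request:
apply_moves:
  rows:
    - [[0,0.01,0],[0,0,0]]
    - [[0,0.02,0],[0,0,0]]
    - [[0,0.03,0],[0,0,0]]
    - [[0,0.04,0],[0,0,0]]
    - [[0,0.05,0],[0,0,0]]
    - [[0,0.06,0],[0,0,0]]
    - [[0,0.07,0],[0,0,0]]
    - [[0,0.08,0],[0,0,0]]
    - [[0,0.09,0],[0,0,0]]
    - [[0,0.1,0],[0,0,0]]

```text
clock: 20.68
tcp_pos: [0.5346, 0.1061, 0.1811]
orientation: [0.022, 3.136, 0.001]
contact_force: [-0.5, -2.4, 14.7]
grip_width: 0.0348
gripper_force: 104.5
```

Request:
apply_moves:
  rows:
    - [[0,0.01,-0.001],[0,0,0]]
    - [[0,0.02,-0.001],[0,0,0]]
    - [[0,0.03,-0.001],[0,0,0]]
    - [[0,0.04,-0.001],[0,0,0]]
    - [[0,0.05,-0.001],[0,0,0]]
    - [[0,0.06,-0.001],[0,0,0]]
    - [[0,0.07,-0.001],[0,0,0]]
    - [[0,0.08,-0.001],[0,0,0]]
    - [[0,0.09,-0.001],[0,0,0]]
    - [[0,0.1,-0.001],[0,0,0]]

```text
clock: 21.92
tcp_pos: [0.5349, 0.1325, 0.1813]
orientation: [0.02, 3.136, 0.003]
contact_force: [-0.6, 0.7, 13.7]
grip_width: 0.0351
gripper_force: 104.3
```

Request:
apply_moves:
  rows:
    - [[0,0.01,0],[0,0,0]]
    - [[0,0.02,0],[0,0,0]]
    - [[0,0.03,0],[0,0,0]]
    - [[0,0.04,0],[0,0,0]]
    - [[0,0.05,0],[0,0,0]]

```text
clock: 22.55
tcp_pos: [0.5351, 0.145, 0.1813]
orientation: [0.02, 3.136, 0.003]
contact_force: [-0.5, -0.4, 13.3]
grip_width: 0.0348
gripper_force: 104.3
```

Request:
apply_moves:
  rows:
    - [[0,0,-0.03],[0,0,0]]
    - [[0,0,-0.1],[0,0,0]]
    - [[0,-0.2,-0.3],[0,0,0]]
    - [[0,-0.4,-0.45],[0,0,0]]
    - [[0,-0.58,-0.5],[0,0,0]]
    - [[0,-0.58,-0.5],[0,0,0]]
    - [[0,-0.58,-0.5],[0,0,0]]
    - [[0,-0.58,-0.5],[0,0,0]]

```text
clock: 23.55
tcp_pos: [0.5303, 0.0008, 0.3034]
orientation: [-0.016, -3.14, -0.0]
contact_force: [-0.1, 0.0, -4.1]
grip_width: 0.0352
gripper_force: 102.5
```

```bash
python3 - <<'E'
from h import *
o=telemetry.get_obs();print(o['tcp_pos'],o['contact_force'],o['orientation'])
w=snap('wrist','w9');s=snap('side','s9');c=snap('scene','c9')
f=lambda d,x,y:cv2.resize(d['frame'][y:y+75,x:x+100,::-1],(400,300),interpolation=cv2.INTER_CUBIC)
top=np.hstack([f(c,305,165),f(s,245,130)])
u=proj(w,[[.5345,-.05,.084],[.5355,.141,.084]]);print(u)
b=w['frame'][...,::-1]; x=int(u[:,0].min())-15;y=int(u[:,1].mean())-37; 
cv2.imwrite('pics/l9.png',np.vstack([top,cv2.resize(b[y:y+75,x:x+200],(800,300),interpolation=cv2.INTER_CUBIC)]))
E
```

```text
[0.53034539 0.00075013 0.30341591] [-0.09831375  0.02203272 -4.10564987] [-1.59910626e-02 -3.14001590e+00 -3.10980698e-04]
[[276.10795142 176.26369206]
 [445.04335591 175.46857359]]
```

View pics/l9.png

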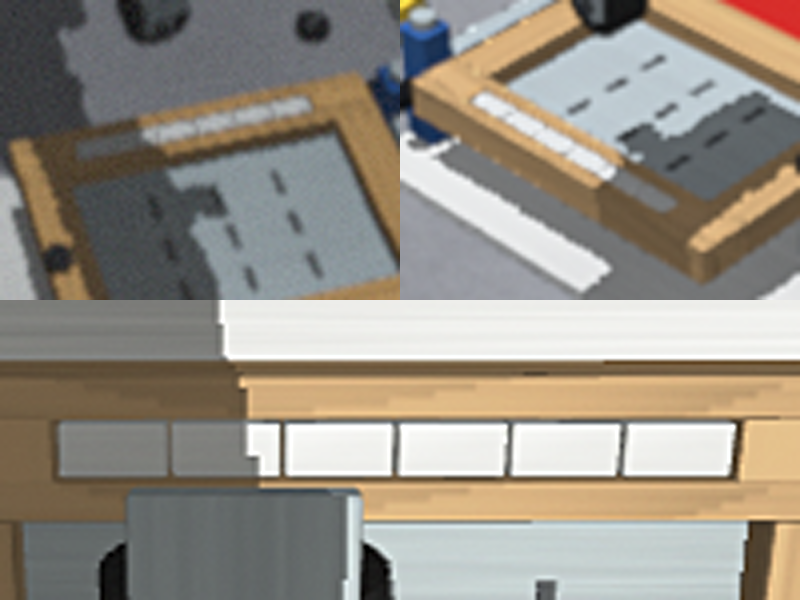

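Request:
apply_moves:
  rows:
    - [[0.14,-0.8,0.05],[0,0,-0.07]]
    - [[0.14,-0.8,0.05],[0,0,-0.07]]
    - [[0.14,-0.8,0.05],[0,0,-0.07]]
    - [[0.14,-0.8,0.05],[0,0,-0.07]]
    - [[0.14,-0.8,0.05],[0,0,-0.07]]

```text
clock: 24.32
tcp_pos: [0.4926, -0.2021, 0.2913]
orientation: [0.32, -3.124, 0.001]
contact_force: [-0.7, 0.2, -3.7]
grip_width: 0.035
gripper_force: 102.4
```

```bash
python3 - <<'E'
from h import *
o=telemetry.get_obs();print(o['tcp_pos']);print(goal([.4676,-.3556,.2],.21))
E
```

```text
[ 0.49256461 -0.20208339  0.29128205]
(array([ 0.222, -0.581,  0.366]), array([-0.0001, -0.0003, -0.0019]))
```

Request:
apply_moves:
  rows:
    - [[0.22,-0.58,0.05],[0,0,-0.002]]
    - [[0.22,-0.58,0.1],[0,0,-0.002]]
    - [[0.22,-0.58,0.2],[0,0,-0.002]]
    - [[0.22,-0.58,0.3],[0,0,-0.002]]
    - [[0.22,-0.58,0.3],[0,0,-0.002]]
    - [[0.22,-0.58,0.3],[0,0,-0.002]]
    - [[0.22,-0.58,0.3],[0,0,-0.002]]

```text
clock: 25.2
tcp_pos: [0.4706, -0.353, 0.2179]
orientation: [-0.338, 3.121, -0.001]
contact_force: [-0.7, 0.1, -4.4]
grip_width: 0.035
gripper_force: 102.3
```

```bash
python3 - <<'E'
from h import *
o=telemetry.get_obs();print(o['tcp_pos'],o['orientation']);print(goal([.4676,-.3558,.107],.21))
E
```

```text
[ 0.47061751 -0.35303187  0.21788168] [-3.37512460e-01  3.12124661e+00 -1.48436855e-03]
(array([ 0.015, -0.008,  0.444]), array([-0.0004,  0.0006,  0.0017]))
```

Request:
apply_moves:
  rows:
    - [[0.015,-0.008,0.1],[0,0,0.002]]
    - [[0.015,-0.008,0.2],[0,0,0.002]]
    - [[0.015,-0.008,0.3],[0,0,0.002]]
    - [[0.015,-0.008,0.37],[0,0,0.002]]
    - [[0.015,-0.008,0.41],[0,0,0.002]]
    - [[0.015,-0.008,0.425],[0,0,0.002]]
    - [[0.015,-0.008,0.43],[0,0,0.002]]
    - [[0.015,-0.008,0.43],[0,0,0.002]]
    - [[0.015,-0.008,0.43],[0,0,0.002]]

```text
clock: 26.32
tcp_pos: [0.4664, -0.3564, 0.1095]
orientation: [-0.325, 3.124, -0.001]
contact_force: [0.4, 0.6, -3.7]
grip_width: 0.0347
gripper_force: 102.8
```

Request:
apply_moves:
  rows:
    - [[-0.004,0,0.004],[0,0,0]]
    - [[-0.004,0,0.008],[0,0,0]]
    - [[-0.004,0,0.01],[0,0,0]]
    - [[-0.004,0,0.01],[0,0,0]]
    - [[-0.004,0,0.01],[0,0,0]]

```text
clock: 26.95
tcp_pos: [0.4673, -0.356, 0.107]
orientation: [-0.325, 3.124, 0.0]
contact_force: [-1.0, 2.2, 5.1]
grip_width: 0.0351
gripper_force: 103.5
```

Request:
apply_moves:
  rows:
    - [[0,0,-0.004],[0,0,0]]
    - [[0,0,-0.004],[0,0,0]]
    - [[0,0,-0.004],[0,0,0]]
    - [[0,0,-0.004],[0,0,0]]
    - [[0,0,-0.004],[0,0,0]]
    - [[0,0,-0.004],[0,0,0]]
    - [[0,0,-0.004],[0,0,0]]
    - [[0,0,-0.004],[0,0,0]]
  jaw: 1

```text
clock: 27.95
tcp_pos: [0.4671, -0.356, 0.1075]
orientation: [-0.325, 3.125, -0.0]
contact_force: [0.4, -0.6, 0.8]
grip_width: 0.0852
gripper_force: 0.0
```

Request:
apply_moves:
  rows:
    - [[0,0,-0.1],[0,0,0]]
    - [[0,0,-0.3],[0,0,0]]
    - [[0,0,-0.5],[0,0,0]]
    - [[-0.22,0,-0.7],[0,0,0]]
    - [[-0.22,0,-0.79],[0,0,0]]
    - [[-0.22,0,-0.79],[0,0,0]]
    - [[-0.22,0,-0.79],[0,0,0]]
    - [[-0.22,0,-0.79],[0,0,0]]

```text
clock: 28.95
tcp_pos: [0.5198, -0.3446, 0.3037]
orientation: [0.324, -3.123, -0.002]
contact_force: [-1.3, 0.5, 0.7]
grip_width: 0.0856
gripper_force: 0.0
```

```bash
python3 - <<'E'
from h import *
o=telemetry.get_obs();print(o['tcp_pos'],o['contact_force'],o['grip_width'],o['joints'])
w=snap('wrist','w10');w4=load('w4');c=snap('side','s10')
def cen(d,near=None):
    h=cv2.cvtColor(d['frame'],cv2.COLOR_RGB2HSV);m=((h[...,0]<20)&(h[...,1]>110)&(h[...,2]>60)).astype(np.uint8)
    k,l,s,q=cv2.connectedComponentsWithStats(m);return [(s[i].tolist(),q[i].round(1).tolist()) for i in range(1,k) if s[i,4]>60]
for n,d in(('w4',w4),('w10',w)): print(n,proj(d,[.4683,-.3533,.125]).round(1),cen(d))
print('side0',cen(load('side0')));print('side10',cen(c))
E
```

```text
[ 0.51976448 -0.34463885  0.30368091] [-1.2991753   0.48827238  0.65900709] 0.08564410331002222 [ 0.10032901  0.38275691  0.51772285  1.65525522 -0.2026331   1.15995016
  2.44604641]
w4 [[330.2 124.2]] [([311, 110, 38, 29, 1029], [329.3, 123.6]), ([516, 199, 124, 28, 144], [576.5, 212.2]), ([365, 325, 59, 39, 1324], [392.8, 342.0]), ([474, 370, 46, 30, 946], [495.5, 387.4])]
w10 [[322.8 127.8]] [([302, 113, 38, 29, 1062], [320.7, 127.0]), ([506, 201, 134, 29, 162], [569.3, 214.3]), ([363, 328, 59, 36, 1215], [391.4, 343.3]), ([474, 370, 46, 30, 944], [495.5, 387.4])]
side0 [([94, 29, 71, 79, 3479], [128.2, 65.8]), ([319, 117, 120, 71, 2799], [383.1, 152.9]), ([381, 231, 18, 27, 366], [389.6, 243.7])]
side10 [([55, 34, 48, 91, 2652], [79.1, 75.3]), ([319, 117, 110, 71, 2562], [381.2, 152.8]), ([381, 231, 19, 27, 380], [390.1, 243.7])]
```

```bash
python3 -c "
from h import *
print(job.hand_in())"
```

```text
the job is handed in; nothing more can be done
None
```

I rolled the strip once from end to end at about 14 to 18.5 N, as sampled at the end of each move. From above, all six bars look flush. The roller is back upright in its stand and released, within about 2 mm of where it started. The job was handed in at about 29 s, and no verdict came back.

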